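# Load a badge back into the badge press

### The arm

A 6-joint arm with a two-finger parallel gripper is mounted at the origin on the work surface. World frame = base frame: x ahead of the robot, y to its left, z up, the work surface at z = 0. Lengths are in mm, angles in rad, forces in N, time in s.
With the tool pointing down it reaches from about 275 to 975 mm from the base axis. Payload 8.4 kg.
Tool frame: the origin (TCP) lies midway between the tips of the shut fingers; the grasp point (between the pads) lies 19 mm behind it; z points along the fingers, y is the direction in which the jaws open and shut (so a half turn about z gives the same grasp; the last joint's range is limited). The gripper opens to 92 mm and grips with 3 to 60 N. Pads are 20 mm wide; open, the fingers measure 128 mm over their backs; the gripper's body (75 mm by 189 mm) begins 69 mm behind the grasp point.
Start: joints at [-1.156, 0.353, 1.633, -0, 1.155, -0.002], TCP at [253.022, -571.496, 214.583] pointing down, gripper open.
Joint ranges: [-2.63, 2.63], [-0.92, 2.1], [0.06, 2.66], [-1.3, 4.44], [0, 2.69], [-3.02, 3.02]. Speed limits (rad/s): [2.22, 2.22, 2.79, 3.14, 3.14, 3.14].

### API

Orientations are given as a unit quaternion [x, y, z, w].
In Python, from bench import env gives the robot as it stands. The module is installed in compiled form; this text tells all that it offers.
- The arm moves only by the tool step_arm, never from a script. Its argument "rows" is one flat list of numbers, 7 for each row, row after row: the shift along the tool's x, y, z in m, then the turn, a rotation vector about the tool's x, y, z in rad, then the closure, from -1 (fully open) to 1 (shut). A call has 1 to 5 rows; each row is the pose to reach, as a shift and turn from the pose commanded when the call began, along the tool's axes at that moment; what a row does not reach only later rows make up. A row lasts 1/10 s, in which the tool goes at most 50 mm and 8.59 degrees, less where a joint would pass 70% of its speed; a pose out of reach is approached as far as the arm can. A call with a gripper value outside its range is refused whole. The fingers move at their own pace and stop on an object; "newtons" is the grip in N (left out, the last holds). Time passes only in rows, so rows that repeat a pose let the fingers close. It gives the time, the measured TCP pose, the force and the opening at its end, in the units of the state.
- env.get_obs(): the state, without advancing time (a new reading comes with each control period).
- env.snapshot(name): name is "scene" or "top"; returns the picture (480x640x3 uint8, blue, green, red); there is no depth.
- env.camera_info(name): a dict with "K" (3x3 intrinsics, pixels), "xyz" and "attitude" of the camera in the world. Camera axes: x right, y up, looking along -z (the intrinsics and any distortion apply to the point x, -y, -z); pixel columns grow to the right and rows downward; lengths in mm; the calibration is good to about 2 mm. A picture is of the moment at which its call begins. camera_info takes no time and is no camera call.
- env.finish_job(): hands the job in, once; it reports no verdict.
The state is a dict: "t": time; "joint_pos": joint angles; "qd": joint speeds; "joint_efforts": joint torques, N m; "tcp_pos": TCP position; "tcp_rot": TCP orientation; "contact_force": force on the tool from outside, world axes, zero at the start; "wrist_torque": the same for the moment, N m; "opening": opening from 0.0 (shut) to 1.0 (fully open).
Only numpy, scipy, OpenCV 4.12 (cv2) and the standard library are available. Lean on these libraries where they do the work, as an engineer would, in place of code of your own. Each camera call takes 0.05 s, during which the arm holds its last target. There are 200 camera calls.

### The job

The badge back, a white plastic disc, is lying loose on the badge press's slide. Without picking it up, nudge it with your fingertips across the edge of the round recess until it drops in and lies flat, then push the slide by the end of its black tab all the way to its stop, so that the recess with the back in it stands under the press head. Leave the lever up, leave everything else on the table where it is, and take your hand away.

Things in the scene. Friction and masses are not known exactly. Their poses are not given: they have to be found in the camera images.
- back: badge back: loose white plastic disc, 58 mm in diameter, 5 mm thick, 10 to 20 g; slides easily. Starts flat and wholly on the slide's top, between the recess and the slide's outboard end, 35 to 70 mm from the recess's centre. Origin: centre of its underside; z is its axis, up.
- press: hand badge press, blue, fixed to the table; base 24 mm high, |y| up to 150 mm. Origin: on the table under the axis of the press head. Its own x points from the operator's side to the column at the back, its y along the slide from the head to the slide's outboard end, z up. Steel guide rails, tops 40 mm above the table, run beside the slide at |x| 66 to 79 mm, |y| up to 140 mm.
- head (a point): centre of the underside of the press head's upper die, 90 mm above the table; the die is 68 mm in diameter. The head above it stays within 34 mm of the press's y = 0 and reaches from 34 mm in front of this point back to the column (92 to 138 mm behind it, 80 mm wide), 307 mm above the table; the raised lever on top reaches 420 mm.
- recess (a point): centre of the FLOOR of the round dark-bottomed recess in the slide; moves with it; axes parallel to the press's. Recess 62 mm in diameter, 7 mm deep; its mouth is flush with the slide's flat top, 44 mm above the table. A back lying home has its underside on this floor, its top 2 mm under the rim. The flat top runs 95 mm past this point in the press's +y and 65 mm to either side.
- tab_end (a point): middle of the outer end face of the slide's black thumb tab, 35 mm above the table; the face is 38 mm wide, 12 mm high and looks in the press's +y. The tab (top 41 mm above the table) sticks out 35 mm from the slide's plate. Moves with the slide; axes parallel to the press's; 130 mm beyond the recess's centre.
- slide (a joint): travel of the slide in m: 0 = drawn out, a raised cup die under the head and the recess 120 mm outboard of it; grows as the slide is pushed in the press's -y; 0.12 = against its stop, the recess exactly under the head. Starts between 0 and 0.015. Needs 4 to 6 N to push and stays where it is left.
- lever (a joint): press lever on top of the head, steel rod with a black ball: 0 = up; grows as it is pulled down to the front. Sprung up; to be left alone.
- twine: loose spool of jute twine standing in front of the press, 67 mm in diameter, 74 mm high. Origin: centre of its underside.
- glue: loose white glue bottle with a blue nozzle, standing in front of the press, 56 mm in diameter, 150 mm high. Origin: centre of its underside.
- badge: loose finished metal badge, slightly domed, 58 mm in diameter, 8.5 mm thick, lying on the table in front of the slide's outboard end. Origin: centre of its underside.
- ball: white craft ball, 80 mm, fixed in a low cardboard ring, 94 mm high in all, standing on the left of the table. Origin: centre of its underside.
- water: loose small water bottle with a blue cap, 60 mm in diameter, 190 mm high, standing on the right. Origin: centre of its underside.
- mug: loose white mug, 80 mm in diameter, 92 mm high, standing at the back left. Origin: centre of its underside.
- phone: loose black phone lying flat on the left, 74 x 152 x 9 mm. Origin: centre of its underside.
Not all that is in view belongs to the job. Several things have the shape of the back; the one meant has the colours described above.

How it is judged:
By the outcome, as a careful person would: the job done as asked, in the order asked, and still so for the second after the job is handed in, with the robot touching nothing.
It also fails if it takes over 48 s, if anything falls off the work surface, if the arm or the gripper's body presses on something with over 40 N, if the wrist force passes 120 N, or if a joint passes its speed limit or range.

## Working session

There is one attempt and no reset: what is moved stays moved. The work goes in short steps, Python scripts to look and compute and a tool call to move; the robot and the scene stay as the last step left them, time stands still between calls to the robot, and variables do not carry over. Pictures are saved under pics/ and viewed, about 8 in all and at most 12, crops included, and the job is handed in when it is done.

Besides the shell and the picture viewer there is one more tool, called after ">>>" by a JSON object that holds its "method" and its "body". step_arm: Moves the arm, as the interface text tells. Its arguments: {"type":"object","properties":{"rows":{"type":"array","items":{"type":"number"}},"newtons":{"type":"number"}},"required":["rows"]}

```bash
mkdir -p pics; cat > h.py <<'E'
import numpy as np, cv2
from bench import env
from scipy.spatial.transform import Rotation as R
def px2w(name,u,v,z):
    c=env.camera_info(name);K=np.array(c["K"]);
    p=cv2.undistortPoints(np.array([[[u,v]]],float),K,np.array(c.get("dist",np.zeros(5)),float))[0,0]
    d=rot(c)@np.array([p[0],-p[1],-1.]);o=np.array(c["xyz"],float)
    return o+d*(z-o[2])/d[2]
def rot(c):
    a=np.array(c["attitude"],float)
    return a if a.shape==(3,3) else R.from_quat(a).as_matrix()
def w2px(name,P):
    c=env.camera_info(name);K=np.array(c["K"])
    q=rot(c).T@(np.array(P,float)-np.array(c["xyz"]));q=q*[1,-1,-1];q=K@(q/q[2]);return q[:2]
E
python3 - <<'E'
from h import *
for n in("scene","top"):
    print(n,env.camera_info(n)); cv2.imwrite(f"pics/{n}0.png",env.snapshot(n))
print(env.get_obs())
E
```

```text
scene {'K': array([[571.63814779,   0.        , 326.1553911 ],
       [  0.        , 571.63814779, 234.31982184],
       [  0.        ,   0.        ,   1.        ]]), 'xyz': array([1345.21425379, -628.9825113 , 1396.385087  ]), 'attitude': array([0.30787211, 0.1564883 , 0.43477052, 0.8316855 ])}
top {'K': array([[493.70563471,   0.        , 327.41510987],
       [  0.        , 493.70563471, 238.66451951],
       [  0.        ,   0.        ,   1.        ]]), 'xyz': array([ 385.63626167,  -15.45805113, 1299.885764  ]), 'attitude': array([-0.03919598,  0.04073316,  0.71375975, -0.69810566])}
{'t': 0.1, 'joint_pos': array([-1.15639026e+00,  3.53593086e-01,  1.63405817e+00, -2.03039717e-05,
        1.15520964e+00, -2.43638404e-03]), 'qd': array([ 0.00084533, -0.00167477, -0.00265953, -0.0003682 , -0.0008429 ,
        0.00143968]), 'joint_efforts': array([-4.63387132e-04, -5.94904017e+01, -3.34930301e+01,  6.98083872e-02,
        1.84215582e-02, -2.46972252e-05]), 'tcp_pos': array([ 252.83821538, -571.08070507,  213.93058573]), 'tcp_rot': array([ 9.78357760e-01,  2.06919527e-01, -1.38787148e-04, -6.18819504e-04]), 'contact_force': array([-0.05554728, -0.24343425,  0.35560446]), 'wrist_torque': array([-0.05956363, -0.04588538, -0.00111628]), 'opening': 1.002300696432878}
```

View pics/scene0.png

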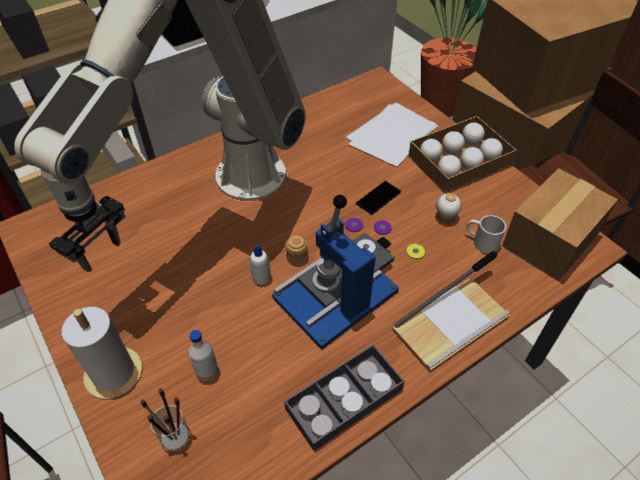

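View pics/top0.png

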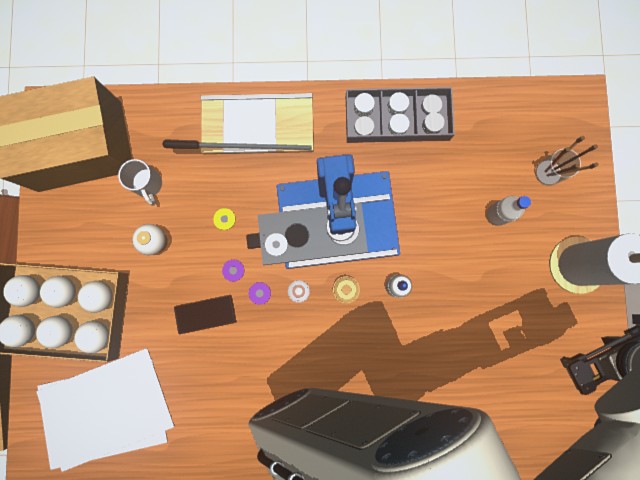

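The top view (480x640) shows the slide at about (310,237) and its tab at (252,240). The white disc on the slide is at (276,244) and the dark recess at (298,233). Other discs nearby are purple (233,270) and (259,293), yellow (224,219), and silver (299,291), which is the badge. The white disc on the slide fits the description, so I'll confirm it in a crop.

```bash
python3 - <<'E'
from h import *
im=cv2.imread("pics/top0.png")[160:310,220:420]
cv2.imwrite("pics/c1.png",cv2.resize(im,None,fx=4,fy=4,interpolation=cv2.INTER_CUBIC))
im=cv2.imread("pics/scene0.png")[180:350,260:440]
cv2.imwrite("pics/c2.png",cv2.resize(im,None,fx=3.5,fy=3.5,interpolation=cv2.INTER_CUBIC))
E
```

```text
(no output)
```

View pics/c1.png

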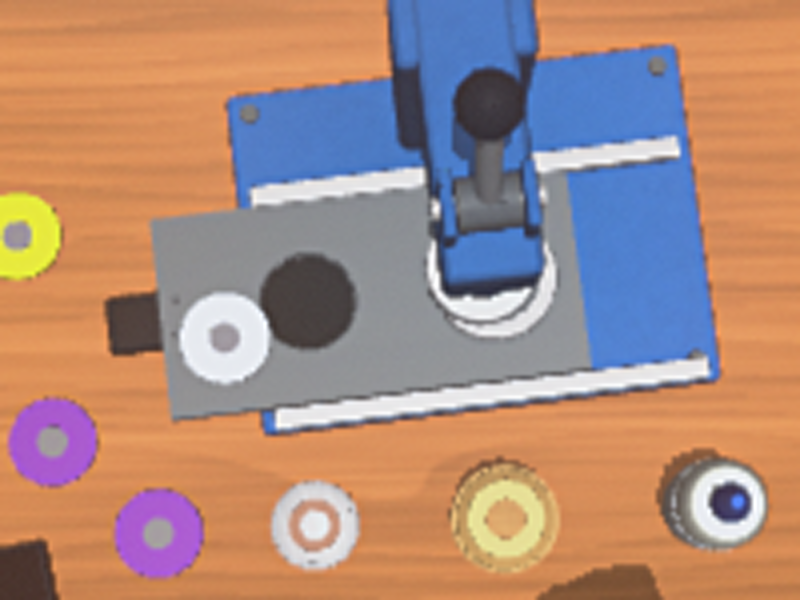

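View pics/c2.png

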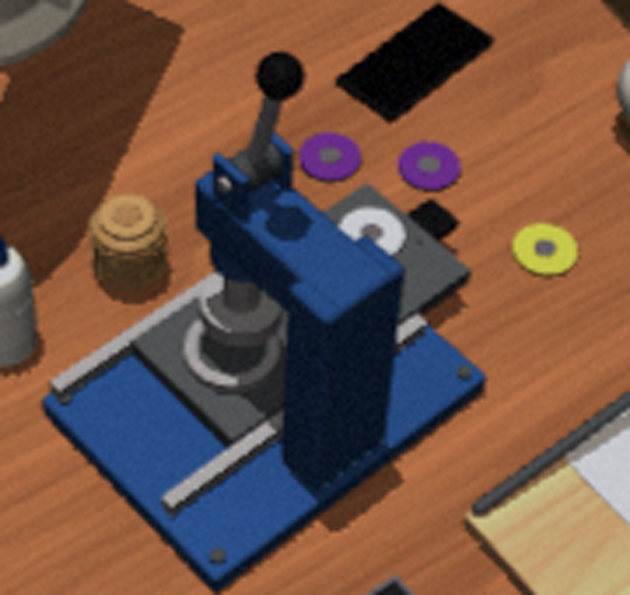

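The crops confirm it. The white disc is at crop (225,337) on the slide, its grey centre dot included, and the dark recess is at (308,301). The purple and yellow discs lie on the table, and the silver one there is the badge.

```bash
cat >> h.py <<'E'
E
python3 - <<'E'
from h import *
P={}
for n,u,v,z in [("disc",225,337,49),("disc_l",179,337,49),("disc_r",271,337,49),("rec",308,301,44),("rec_l",261,301,44),("rec_r",355,301,44),("c1",151,219,44),("c2",173,420,44),("t1",106,297,41),("t2",112,355,41),("railA",275,418,40),("railB",709,366,40),("railC",252,196,40),("railD",679,148,40),("baseA",266,432,24),("baseB",718,380,24),("badge",315,525,6),("twine",506,517,74),("pur1",53,441,5),("pur2",159,533,5)]:
    P[n]=px2w("top",220+u/4,160+v/4,z);print(n,P[n].round(1))
d=lambda a,b:np.linalg.norm(P[a]-P[b])
print("disc dia",d("disc_l","disc_r"),"rec dia",d("rec_l","rec_r"),"slide w",d("c1","c2"),"tabw",d("t1","t2"),"rail",d("railA","railB"),d("railC","railD"))
for a,b in(("railB","railA"),("railD","railC"),("baseB","baseA"),("c2","c1"),("t2","t1")):
    e=P[b]-P[a];print(a,b,np.degrees(np.arctan2(e[1],e[0])))
yaw=np.radians(6.);
te=(P["t1"]+P["t2"])/2; yv=te-P["rec"];print("rec->tab",yv,np.linalg.norm(yv[:2]),np.degrees(np.arctan2(yv[1],yv[0])))
print("disc-rec",d("disc","rec"))
E
```

```text
disc [516.2 110.8  49. ]
disc_l [516.9 140.1  49. ]
disc_r [515.6  81.5  49. ]
rec [538.8  57.9  44. ]
rec_l [539.4  88.   44. ]
rec_r [538.1  27.8  44. ]
c1 [594.1 158.1  44. ]
c2 [464.4 144.9  44. ]
t1 [544.6 187.7  41. ]
t2 [507.1 184.   41. ]
railA [464.5  80.4  40. ]
railB [ 491.7 -197.9   40. ]
railC [608.4  93.3  40. ]
railD [ 633.8 -183.8   40. ]
baseA [456.6  87.5  24. ]
baseB [ 483.8 -205.7   24. ]
badge [396.3  57.8   6. ]
twine [398.1 -64.   74. ]
pur1 [454.9 228.6   5. ]
pur2 [393.4 159.6   5. ]
disc dia 58.562706205236324 rec dia 60.20414715042483 slide w 130.38170108592539 tabw 37.66900260832672 rail 279.556551914382 278.30806298989046
railB railA 95.57300232862862
railD railC 95.24232867533432
baseB baseA 95.29746999102235
c2 c1 5.798970729371112
t2 t1 5.635116423506852
rec->tab [-12.92272609 127.95615566  -3.        ] 128.60705509756235 95.76694116523254
disc-rec 57.69670991074869
```

```bash
cat >> h.py <<'E'
def plan(W,start=None):
    """W: world targets (x,y,z mm, tool-x angle deg), tool down; prints shift/turn for one call each"""
    o=env.get_obs()
    p,Rm=(np.array(o["tcp_pos"]),R.from_quat(o["tcp_rot"])) if start is None else start
    print("t",round(o["t"],2),"tcp",p.round(1),"F",np.round(o["contact_force"],1),"open",round(o["opening"],2))
    for x,y,z,a in W:
        q=R.from_euler("z",a,degrees=True)*R.from_euler("x",180,degrees=True)
        s=Rm.inv().apply(np.array([x,y,z])-p)/1000; r=(Rm.inv()*q).as_rotvec()
        print((x,y,z,a),"shift",s.round(4),"rot",r.round(4)); p,Rm=np.array([x,y,z]),q
E
python3 - <<'E'
from h import *
print("ball",px2w("top",220+490/4,160+102/4,405))
plan([(270,-400,235,50),(330,-180,235,80),(360,40,235,100),(500,147,200,113.1)],(np.array([253.02,-571.5,214.58]),R.from_euler("z",23.9,degrees=True)*R.from_euler("x",180,degrees=True)))
E
```

```text
ball [585.43134212 -48.58921889 405.        ]
t 0.1 tcp [ 253.  -571.5  214.6] F [-0.1 -0.2  0.4] open 1.0
(270, -400, 235, 50) shift [ 0.085  -0.1499 -0.0204] rot [ 0.      0.     -0.4555]
(330, -180, 235, 80) shift [ 0.2071 -0.0955 -0.    ] rot [ 0.      0.     -0.5236]
(360, 40, 235, 100) shift [ 0.2219 -0.0087 -0.    ] rot [ 0.      0.     -0.3491]
(500, 147, 200, 113.1) shift [0.0811 0.1565 0.035 ] rot [-0.      0.     -0.2286]
```

>>> {"method": "step_arm", "body": {"rows": [0.021,-0.037,-0.005,0,0,-0.11,-1,0.043,-0.075,-0.01,0,0,-0.23,-1,0.064,-0.112,-0.015,0,0,-0.34,-1,0.085,-0.15,-0.02,0,0,-0.455,-1]}}

```text
t: 0.5
tcp_pos: [269.8, -398.2, 234.3]
tcp_rot: [0.906, 0.424, 0.0, -0.0]
contact_force: [0.7, -0.5, 0.7]
opening: 1.001
```

>>> {"method": "step_arm", "body": {"rows": [0.041,-0.019,0,0,0,-0.105,0.13,0.083,-0.038,0,0,0,-0.21,0.13,0.124,-0.057,0,0,0,-0.315,0.13,0.166,-0.076,0,0,0,-0.42,0.13,0.207,-0.0955,0,0,0,-0.524,0.13]}}

```text
t: 1.0
tcp_pos: [330.1, -178.3, 234.6]
tcp_rot: [0.765, 0.644, 0.0, 0.0]
contact_force: [0.9, -0.1, 0.8]
opening: 0.59
```

>>> {"method": "step_arm", "body": {"rows": [0.044,-0.002,0,0,0,-0.07,0.13,0.089,-0.004,0,0,0,-0.14,0.13,0.133,-0.005,0,0,0,-0.21,0.13,0.178,-0.007,0,0,0,-0.28,0.13,0.222,-0.009,0,0,0,-0.35,0.13]}}

```text
t: 1.5
tcp_pos: [359.6, 42.0, 234.7]
tcp_rot: [0.641, 0.767, 0.0, 0.0]
contact_force: [0.7, -0.4, -0.0]
opening: 0.435
```

```bash
python3 - <<'E'
from h import *
plan([(501,147,200,113.1),(501,147,80,113.1)])
E
```

```text
t 1.5 tcp [359.6  42.  234.7] F [ 0.7 -0.4 -0. ] open 0.44
(501, 147, 200, 113.1) shift [0.0783 0.1578 0.0347] rot [ 4.000e-04  1.000e-04 -2.252e-01]
(501, 147, 80, 113.1) shift [ 0.   -0.    0.12] rot [0. 0. 0.]
```

>>> {"method": "step_arm", "body": {"rows": [0.019,0.039,0.008,0,0,-0.056,0.13,0.039,0.079,0.017,0,0,-0.113,0.13,0.059,0.118,0.026,0,0,-0.17,0.13,0.0785,0.158,0.035,0,0,-0.226,0.13,0.0785,0.158,0.035,0,0,-0.226,0.13]}}

```text
t: 2.0
tcp_pos: [504.8, 147.6, 197.8]
tcp_rot: [0.551, 0.835, 0.0, -0.0]
contact_force: [0.2, 0.2, -0.3]
opening: 0.436
```

>>> {"method": "step_arm", "body": {"rows": [0,0,0.035,0,0,0,0.13,0,0,0.075,0,0,0,0.13,0,0,0.115,0,0,0,0.13,0,0,0.14,0,0,0,0.13,0,0,0.14,0,0,0,0.13]}}

```text
t: 2.5
tcp_pos: [498.6, 143.8, 56.7]
tcp_rot: [0.552, 0.834, -0.003, -0.002]
contact_force: [-0.1, -0.4, 0.8]
opening: 0.436
```

```bash
python3 - <<'E'
from h import *
plan([(501,147,46.5,113.1)])
a=env.snapshot("top")[180:280,220:360];b=env.snapshot("scene")[180:320,300:460]
a=cv2.resize(a,(560,400),interpolation=3);b=cv2.resize(b,(457,400),interpolation=3)
cv2.imwrite("pics/top1.png",np.vstack([a[:,:],]));cv2.imwrite("pics/both1.png",cv2.resize(np.hstack([a,b]),(800,315)))
E
```

```text
t 2.5 tcp [498.6 143.8  56.7] F [-0.1 -0.4  0.8] open 0.44
(501, 147, 46.5, 113.1) shift [0.002  0.0035 0.0101] rot [-0.0067 -0.0008 -0.0027]
```

View pics/both1.png

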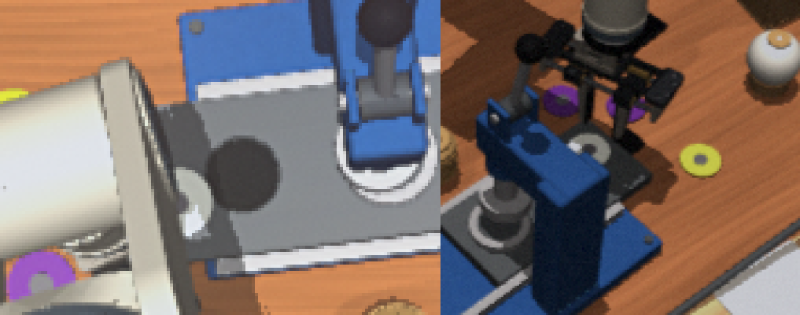

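The hand is lined up behind the white disc, with one fingertip on either side (scene half at about (600,130)), and nothing else is touched. I'll lower it and settle.

>>> {"method": "step_arm", "body": {"rows": [0,0,0.004,0,0,0,0.13,0,0,0.008,0,0,0,0.13,0,0,0.0095,0,0,0,0.13,0,0,0.0095,0,0,0,0.13,0,0,0.0095,0,0,0,0.13]}}

```text
t: 3.1
tcp_pos: [502.0, 145.0, 50.4]
tcp_rot: [0.552, 0.834, 0.0, 0.0]
contact_force: [-0.1, 0.4, 0.5]
opening: 0.435
```

```bash
python3 - <<'E'
from h import *
plan([(501,147,46.5,113.1)])
u=np.array([.393,-.920]);t=np.array([538.8,57.9])
for k in(40,33,31,30):
    q=t-u*k; plan([(q[0],q[1],46.5,113.1)])
E
```

```text
t 3.1 tcp [502.  145.   50.4] F [-0.1  0.4  0.5] open 0.43
(501, 147, 46.5, 113.1) shift [ 0.0022 -0.0001  0.0039] rot [ 0.0004  0.     -0.0023]
t 3.1 tcp [502.  145.   50.4] F [-0.1  0.4  0.5] open 0.43
(np.float64(523.0799999999999), np.float64(94.7), 46.5, 113.1) shift [-0.0545 -0.0002  0.0039] rot [ 0.0004  0.     -0.0023]
t 3.1 tcp [502.  145.   50.4] F [-0.1  0.4  0.5] open 0.43
(np.float64(525.8309999999999), np.float64(88.26), 46.5, 113.1) shift [-0.0615 -0.0002  0.0039] rot [ 0.0004  0.     -0.0023]
t 3.1 tcp [502.  145.   50.4] F [-0.1  0.4  0.5] open 0.43
(np.float64(526.617), np.float64(86.42), 46.5, 113.1) shift [-0.0635 -0.0002  0.0039] rot [ 0.0004  0.     -0.0023]
t 3.1 tcp [502.  145.   50.4] F [-0.1  0.4  0.5] open 0.43
(np.float64(527.01), np.float64(85.5), 46.5, 113.1) shift [-0.0645 -0.0002  0.0039] rot [ 0.0004  0.     -0.0023]
```

>>> {"method": "step_arm", "body": {"rows": [0,0,0.002,0,0,0,0.13,0,0,0.004,0,0,0,0.13,0,0,0.004,0,0,0,0.13,-0.002,0,0.004,0,0,0,0.13,-0.004,0,0.004,0,0,0,0.13]}}

```text
t: 3.6
tcp_pos: [503.5, 141.2, 46.1]
tcp_rot: [0.552, 0.834, -0.0, 0.0]
contact_force: [-0.4, 0.5, -0.6]
opening: 0.436
```

>>> {"method": "step_arm", "body": {"rows": [-0.003,0,0,0,0,0,0.13,-0.006,0,0,0,0,0,0.13,-0.009,0,0,0,0,0,0.13,-0.012,0,0,0,0,0,0.13,-0.015,0,0,0,0,0,0.13]}}

```text
t: 4.1
tcp_pos: [509.4, 127.2, 46.1]
tcp_rot: [0.552, 0.834, -0.0, 0.0]
contact_force: [0.2, 0.4, 0.7]
opening: 0.441
```

>>> {"method": "step_arm", "body": {"rows": [-0.003,0,0,0,0,0,0.13,-0.006,0,0,0,0,0,0.13,-0.009,0,0,0,0,0,0.13,-0.012,0,0,0,0,0,0.13,-0.015,0,0,0,0,0,0.13]}}

```text
t: 4.6
tcp_pos: [515.2, 113.4, 46.1]
tcp_rot: [0.552, 0.834, -0.0, -0.0]
contact_force: [-0.4, 1.0, 0.4]
opening: 0.437
```

```bash
python3 - <<'E'
from h import *
u=np.array([.393,-.920]);t=np.array([538.8,57.9])
q=t-u*31; plan([(q[0],q[1],46.5,113.1)])
a=env.snapshot("top")[190:270,250:350];b=env.snapshot("scene")[200:300,340:440]
cv2.imwrite("pics/both2.png",np.hstack([cv2.resize(a,(450,360),interpolation=3),cv2.resize(b,(350,360),interpolation=3)]))
E
```

```text
t 4.6 tcp [515.2 113.4  46.1] F [-0.4  1.   0.4] open 0.44
(np.float64(526.617), np.float64(86.42), 46.5, 113.1) shift [-0.0293 -0.     -0.0004] rot [-0.     -0.     -0.0022]
```

View pics/both2.png

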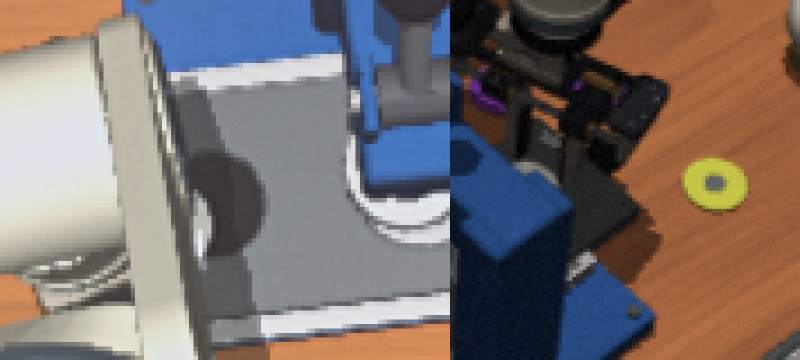

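The disc moves with the fingertips and its leading edge is now over the recess (top half at about (205,225)). I'll go on slowly.

>>> {"method": "step_arm", "body": {"rows": [-0.003,0,0,0,0,0,0.13,-0.006,0,0,0,0,0,0.13,-0.009,0,0,0,0,0,0.13,-0.012,0,0,0,0,0,0.13,-0.015,0,0,0,0,0,0.13]}}

```text
t: 5.2
tcp_pos: [521.0, 99.6, 46.1]
tcp_rot: [0.552, 0.834, -0.0, -0.0]
contact_force: [0.1, 1.0, 0.5]
opening: 0.435
```

>>> {"method": "step_arm", "body": {"rows": [-0.002,0,0,0,0,0,0.13,-0.004,0,0,0,0,0,0.13,-0.006,0,0,0,0,0,0.13,-0.008,0,0,0,0,0,0.13,-0.01,0,0,0,0,0,0.13]}}

```text
t: 5.7
tcp_pos: [524.9, 90.5, 46.1]
tcp_rot: [0.552, 0.834, -0.0, -0.0]
contact_force: [-0.6, 0.0, -0.4]
opening: 0.433
```

>>> {"method": "step_arm", "body": {"rows": [-0.001,0,0,0,0,0,0.13,-0.002,0,0,0,0,0,0.13,-0.003,0,0,0,0,0,0.13,-0.004,0,0,0,0,0,0.13,-0.004,0,0,0,0,0,0.13]}}

```text
t: 6.2
tcp_pos: [526.5, 86.9, 46.1]
tcp_rot: [0.552, 0.834, -0.0, 0.0]
contact_force: [-0.4, 1.0, -0.8]
opening: 0.437
```

```bash
python3 - <<'E'
from h import *
u=np.array([.393,-.920]);t=np.array([538.8,57.9])
q=t-u*31; plan([(q[0],q[1],46.5,113.1)])
E
```

```text
t 6.2 tcp [526.5  86.9  46.1] F [-0.4  1.  -0.8] open 0.44
(np.float64(526.617), np.float64(86.42), 46.5, 113.1) shift [-0.0005 -0.     -0.0004] rot [ 0.      0.     -0.0022]
```

The commanded end of the nudge is reached with no force building up. I'll back off, lift and look.

>>> {"method": "step_arm", "body": {"rows": [0.01,0,-0.005,0,0,0,0.13,0.03,0,-0.03,0,0,0,0.13,0.065,0,-0.06,0,0,0,0.13,0.1,0,-0.09,0,0,0,0.5,0.14,0,-0.11,0,0,0,1]}}

```text
t: 6.7
tcp_pos: [471.5, 217.4, 158.5]
tcp_rot: [0.552, 0.834, 0.001, 0.001]
contact_force: [0.6, 0.0, -0.3]
opening: 0.287
```

>>> {"method": "step_arm", "body": {"rows": [0.04,0,0,0,0,0.03,1,0.07,0,0,0,0,0.08,1,0.08,0,0,0,0,0.13,1,0.08,0,0,0,0,0.13,1]}}

```text
t: 7.1
tcp_pos: [439.5, 291.2, 156.5]
tcp_rot: [0.604, 0.797, 0.0, -0.0]
contact_force: [0.2, -0.2, -0.0]
opening: 0.007
```

```bash
python3 - <<'E'
from h import *
plan([])
a=env.snapshot("top")[170:280,210:360];b=env.snapshot("scene")[200:300,340:440]
cv2.imwrite("pics/both3.png",np.hstack([cv2.resize(a,(491,360),interpolation=3),cv2.resize(b,(309,360),interpolation=3)]))
E
```

```text
t 7.1 tcp [439.5 291.2 156.5] F [ 0.2 -0.2 -0. ] open 0.01
```

View pics/both3.png

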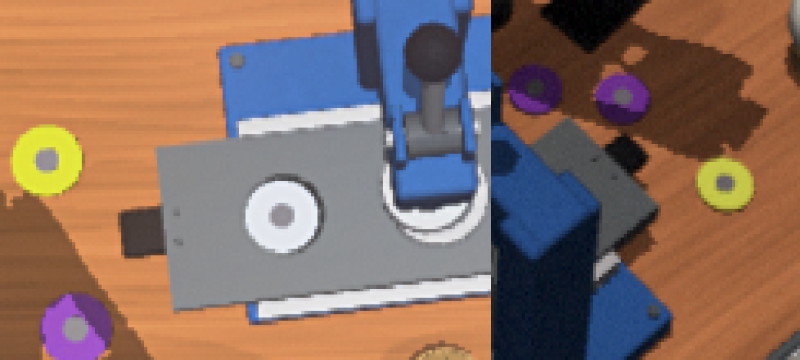

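The disc now sits in the recess (crop (283,215)), with a dark crescent at the upper right. I'll measure its centre against the recess to make sure the rear edge isn't propped on the rim.

```bash
python3 - <<'E'
from h import *
im=env.snapshot("top");c=im[210:260,270:320]
cv2.imwrite("pics/z.png",cv2.resize(c,(600,600),interpolation=3))
g=cv2.cvtColor(c,6)
def fit(m,z):
    cs,_=cv2.findContours(cv2.morphologyEx(m,cv2.MORPH_CLOSE,np.ones((5,5),np.uint8)),0,1); k=max(cs,key=cv2.contourArea)
    h=cv2.convexHull(k);e=cv2.fitEllipse(h);print(e,px2w("top",270+e[0][0],210+e[0][1],z).round(1))
fit((g>165).astype(np.uint8)*255,42)
old=cv2.cvtColor(cv2.imread("pics/top0.png"),6)[210:260,270:320]
fit(((g<95)|(g>165)).astype(np.uint8)*255,44)
plan([(509,245,150,95.5)])
E
```

```text
((25.547874450683594, 25.45919418334961), (21.529129028320312, 22.111671447753906), 70.31037139892578) [538.6  61.8  42. ]
((26.551843643188477, 24.912076950073242), (23.05240821838379, 23.993253707885742), 61.20610427856445) [539.7  59.1  44. ]
t 7.25 tcp [440.4 289.1 156.1] F [ 0.1 -0.3 -0.1] open 0.0
(509, 245, 150, 95.5) shift [-0.061   0.0542  0.0062] rot [-1.000e-04  2.000e-04  1.764e-01]
```

View pics/z.png

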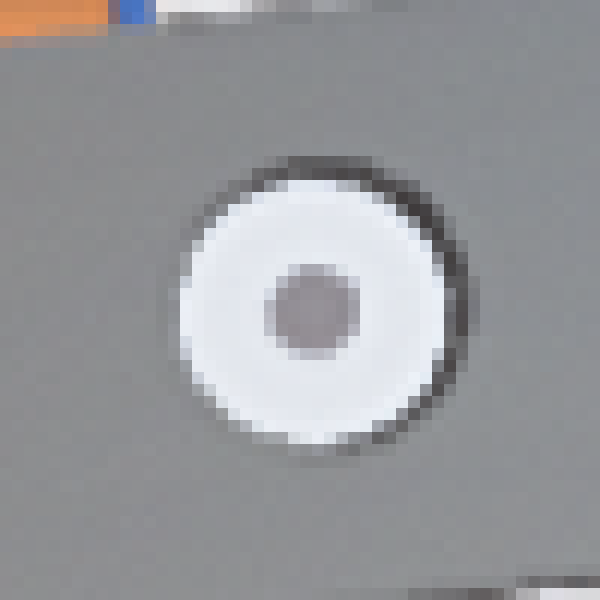

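The offset of about 2.7 mm (a back lying home allows 2 mm, and measurement error is about 1 mm) doesn't settle whether the disc is down. I'll feel for it by lowering the shut fingertips over its outboard part. If it lies flat there will be no contact above z = 42.

```bash
python3 - <<'E'
from h import *
plan([(535,68,100,113.1),(535,68,50,113.1)])
E
```

```text
t 7.25 tcp [440.4 289.1 156.1] F [ 0.1 -0.3 -0.1] open 0.0
(535, 68, 100, 113.1) shift [-0.2384  0.0316  0.0562] rot [-0.0002  0.0002 -0.1307]
(535, 68, 50, 113.1) shift [ 0.   -0.    0.05] rot [0. 0. 0.]
```

>>> {"method": "step_arm", "body": {"rows": [-0.048,0.006,0.011,0,0,-0.026,1,-0.096,0.012,0.022,0,0,-0.052,1,-0.144,0.019,0.033,0,0,-0.078,1,-0.191,0.025,0.045,0,0,-0.104,1,-0.2385,0.0315,0.056,0,0,-0.13,1]}}

```text
t: 7.75
tcp_pos: [535.1, 65.2, 99.7]
tcp_rot: [0.552, 0.834, 0.0, 0.0]
contact_force: [1.0, 0.7, -0.0]
opening: 0.004
```

>>> {"method": "step_arm", "body": {"rows": [0,0,0,0,0,0,1,0,0,0.015,0,0,0,1,0,0,0.03,0,0,0,1,0,0,0.042,0,0,0,1,0,0,0.045,0,0,0,1]}}

```text
t: 8.25
tcp_pos: [533.7, 67.8, 53.9]
tcp_rot: [0.552, 0.834, -0.001, -0.001]
contact_force: [0.6, 1.1, 0.4]
opening: 0.003
```

```bash
python3 - <<'E'
from h import *
plan([(535,68,50,113.1)])
E
```

```text
t 8.25 tcp [533.7  67.8  53.9] F [0.6 1.1 0.4] open 0.0
(535, 68, 50, 113.1) shift [-0.0004  0.0013  0.0039] rot [-0.0021 -0.0006 -0.0023]
```

Now down slowly to about z = 43.

>>> {"method": "step_arm", "body": {"rows": [0,0.001,0.002,0,0,0,1,0,0.001,0.004,0,0,0,1,0,0.001,0.005,0,0,0,1,0,0.001,0.006,0,0,0,1,0,0.001,0.006,0,0,0,1]}}

```text
t: 8.75
tcp_pos: [535.7, 68.6, 49.2]
tcp_rot: [0.552, 0.834, 0.0, 0.0]
contact_force: [-0.0, -0.1, -0.1]
opening: 0.002
```

>>> {"method": "step_arm", "body": {"rows": [0,0,0.001,0,0,0,1,0,0,0.002,0,0,0,1,0,0,0.003,0,0,0,1,0,0,0.004,0,0,0,1,0,0,0.004,0,0,0,1]}}

```text
t: 9.25
tcp_pos: [535.5, 68.5, 44.8]
tcp_rot: [0.552, 0.834, -0.0, -0.0]
contact_force: [-1.1, 0.2, -0.2]
opening: 0.006
```

>>> {"method": "step_arm", "body": {"rows": [0,0,0.0005,0,0,0,1,0,0,0.001,0,0,0,1,0,0,0.0015,0,0,0,1,0,0,0.002,0,0,0,1,0,0,0.002,0,0,0,1]}}

```text
t: 9.75
tcp_pos: [535.6, 68.6, 43.0]
tcp_rot: [0.552, 0.834, -0.0, -0.0]
contact_force: [0.3, -0.5, 1.3]
opening: 0.008
```

>>> {"method": "step_arm", "body": {"rows": [0,0,0.0005,0,0,0,1,0,0,0.001,0,0,0,1,0,0,0.001,0,0,0,1]}}

```text
t: 10.05
tcp_pos: [535.7, 68.5, 42.4]
tcp_rot: [0.552, 0.834, 0.0, 0.0]
contact_force: [-1.0, 0.3, 3.7]
opening: 0.005
```

First contact came at z of about 42.5 with 1–4 N, which is the height of a back lying home, so it is flat. Next I go up and round to the tab end.

>>> {"method": "step_arm", "body": {"rows": [0,0,-0.02,0,0,0,1,0,0,-0.05,0,0,0,1,0.04,0,-0.06,0,0,0.05,1,0.09,0,-0.06,0,0,0.15,1,0.13,0,-0.06,0,0,0.25,1]}}

```text
t: 10.55
tcp_pos: [484.4, 189.7, 102.7]
tcp_rot: [0.654, 0.757, 0.001, 0.0]
contact_force: [0.4, -0.2, 0.1]
opening: 0.007
```

>>> {"method": "step_arm", "body": {"rows": [0,0,0,0,0,0.05,1,0,0,0,0,0,0.057,1,0,0,0,0,0,0.057,1]}}

```text
t: 10.85
tcp_pos: [485.0, 188.1, 102.1]
tcp_rot: [0.673, 0.74, -0.0, 0.0]
contact_force: [-0.9, -0.4, 0.4]
opening: 0.003
```

```bash
python3 - <<'E'
from h import *
plan([(523.5,216,100,95.5),(523.5,216,33,95.5)])
E
```

```text
t 10.85 tcp [485.  188.1 102.1] F [-0.9 -0.4  0.4] open 0.0
(523.5, 216, 100, 95.5) shift [0.0241 0.041  0.0021] rot [ 0.0001  0.0001 -0.0006]
(523.5, 216, 33, 95.5) shift [ 0.    -0.     0.067] rot [0. 0. 0.]
```

>>> {"method": "step_arm", "body": {"rows": [0.012,0.02,0,0,0,0,1,0.024,0.041,0.002,0,0,0,1,0.024,0.041,0.022,0,0,0,1,0.024,0.041,0.052,0,0,0,1,0.024,0.041,0.069,0,0,0,1]}}

```text
t: 11.35
tcp_pos: [523.2, 214.6, 31.2]
tcp_rot: [0.673, 0.74, -0.001, -0.0]
contact_force: [0.0, -0.2, -0.9]
opening: 0.008
```

>>> {"method": "step_arm", "body": {"rows": [0,0,0,0,0,0,1,0,0,0,0,0,0,1]}}

```text
t: 11.55
tcp_pos: [523.8, 215.3, 33.2]
tcp_rot: [0.673, 0.739, -0.0, -0.0]
contact_force: [0.2, 0.5, 0.8]
opening: 0.005
```

```bash
python3 - <<'E'
from h import *
plan([(549.6-.0958*140,-52+.9954*140,33,95.5)])
a=env.snapshot("top")[170:280,200:350];b=env.snapshot("scene")[180:280,360:460]
cv2.imwrite("pics/both4.png",np.hstack([cv2.resize(a,(491,360),interpolation=3),cv2.resize(b,(309,360),interpolation=3)]))
E
```

```text
t 11.55 tcp [523.8 215.3  33.2] F [0.2 0.5 0.8] open 0.01
(536.188, 87.356, 33, 95.5) shift [-0.1285  0.0004  0.0002] rot [-0.0005  0.0002 -0.0024]
```

View pics/both4.png

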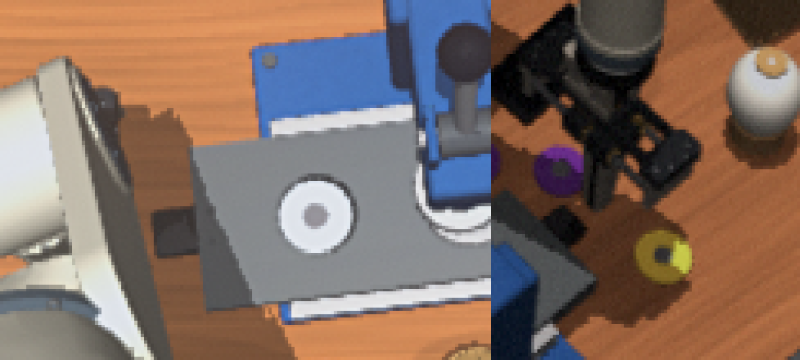

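The back still sits in the recess with a dark ring around it (crop (316,215)), and the fingertips stand clear behind the tab. Now I push the slide.

>>> {"method": "step_arm", "body": {"rows": [-0.007,0,0,0,0,0,1,-0.012,0,0,0,0,0,1,-0.016,0,0,0,0,0,1,-0.02,0,0,0,0,0,1,-0.024,0,0,0,0,0,1]}}

```text
t: 12.15
tcp_pos: [525.9, 192.2, 33.3]
tcp_rot: [0.673, 0.739, 0.0, -0.0]
contact_force: [-1.6, 4.3, 2.3]
opening: 0.003
```

>>> {"method": "step_arm", "body": {"rows": [-0.005,0,0,0,0,0,1,-0.01,0,0,0,0,0,1,-0.015,0,0,0,0,0,1,-0.02,0,0,0,0,0,1,-0.025,0,0,0,0,0,1]}}

```text
t: 12.65
tcp_pos: [528.4, 166.9, 33.2]
tcp_rot: [0.673, 0.74, 0.0, 0.0]
contact_force: [-0.3, 3.3, 3.9]
opening: 0.006
```

>>> {"method": "step_arm", "body": {"rows": [-0.005,0,0,0,0,0,1,-0.01,0,0,0,0,0,1,-0.015,0,0,0,0,0,1,-0.02,0,0,0,0,0,1,-0.025,0,0,0,0,0,1]}}

```text
t: 13.15
tcp_pos: [530.8, 141.9, 33.2]
tcp_rot: [0.673, 0.74, 0.0, 0.0]
contact_force: [1.2, 4.7, 4.8]
opening: 0.007
```

>>> {"method": "step_arm", "body": {"rows": [-0.005,0,0,0,0,0,1,-0.01,0,0,0,0,0,1,-0.015,0,0,0,0,0,1,-0.02,0,0,0,0,0,1,-0.025,0,0,0,0,0,1]}}

```text
t: 13.65
tcp_pos: [533.2, 117.1, 33.2]
tcp_rot: [0.673, 0.74, 0.0, 0.0]
contact_force: [2.2, 4.4, 3.0]
opening: 0.006
```

```bash
python3 - <<'E'
from h import *
plan([(549.6-.0958*140,-52+.9954*140,33,95.5)])
E
```

```text
t 13.65 tcp [533.2 117.1  33.2] F [2.2 4.4 3. ] open 0.01
(536.188, 87.356, 33, 95.5) shift [-0.0299  0.0002  0.0002] rot [ 0.0008 -0.0001 -0.0019]
```

>>> {"method": "step_arm", "body": {"rows": [-0.005,0,0,0,0,0,1,-0.01,0,0,0,0,0,1,-0.014,0,0,0,0,0,1,-0.018,0,0,0,0,0,1,-0.022,0,0,0,0,0,1]}}

```text
t: 14.15
tcp_pos: [535.2, 95.2, 33.1]
tcp_rot: [0.673, 0.74, 0.0, 0.0]
contact_force: [2.5, 5.8, 1.2]
opening: 0.003
```

>>> {"method": "step_arm", "body": {"rows": [-0.001,0,0,0,0,0,1,-0.002,0,0,0,0,0,1,-0.003,0,0,0,0,0,1,-0.004,0,0,0,0,0,1,-0.005,0,0,0,0,0,1]}}

```text
t: 14.65
tcp_pos: [535.4, 90.5, 33.0]
tcp_rot: [0.673, 0.74, 0.0, 0.0]
contact_force: [2.7, 4.1, 0.7]
opening: 0.006
```

>>> {"method": "step_arm", "body": {"rows": [-0.001,0,0,0,0,0,1,-0.002,0,0,0,0,0,1,-0.003,0,0,0,0,0,1]}}

```text
t: 14.95
tcp_pos: [535.7, 87.5, 33.0]
tcp_rot: [0.673, 0.74, 0.0, 0.0]
contact_force: [2.5, 4.3, 1.5]
opening: 0.006
```

>>> {"method": "step_arm", "body": {"rows": [-0.0005,0,0,0,0,0,1,-0.001,0,0,0,0,0,1,-0.0015,0,0,0,0,0,1]}}

```text
t: 15.25
tcp_pos: [535.8, 86.1, 33.0]
tcp_rot: [0.673, 0.74, 0.0, 0.0]
contact_force: [2.6, 4.7, 0.4]
opening: 0.003
```

>>> {"method": "step_arm", "body": {"rows": [-0.0005,0,0,0,0,0,1,-0.001,0,0,0,0,0,1,-0.0015,0,0,0,0,0,1]}}

```text
t: 15.55
tcp_pos: [535.9, 85.5, 33.0]
tcp_rot: [0.673, 0.739, 0.001, -0.0]
contact_force: [3.1, 12.8, 1.1]
opening: 0.006
```

>>> {"method": "step_arm", "body": {"rows": [-0.0005,0,0,0,0,0,1,-0.001,0,0,0,0,0,1,-0.0015,0,0,0,0,0,1]}}

```text
t: 15.85
tcp_pos: [535.9, 85.3, 33.0]
tcp_rot: [0.674, 0.739, 0.001, -0.001]
contact_force: [1.3, 21.1, 1.9]
opening: 0.005
```

The force rose to 21 N with no more travel, so the slide is at its stop. I'll retreat.

>>> {"method": "step_arm", "body": {"rows": [0.01,0,0,0,0,0,1,0.03,0,0,0,0,0,1,0.06,0,-0.015,0,0,0,1,0.1,0,-0.05,0,0,0,1,0.14,0,-0.09,0,0,0,1]}}

```text
t: 16.35
tcp_pos: [521.3, 215.5, 115.7]
tcp_rot: [0.673, 0.739, -0.003, -0.001]
contact_force: [0.9, 0.7, 0.4]
opening: 0.005
```

>>> {"method": "step_arm", "body": {"rows": [0.03,0,-0.03,0,0,0,1,0.06,-0.01,-0.05,0,0,0,1,0.07,-0.02,-0.06,0,0,0,1,0.07,-0.02,-0.06,0,0,0,1,0.07,-0.02,-0.06,0,0,0,1]}}

```text
t: 16.85
tcp_pos: [496.2, 282.0, 175.1]
tcp_rot: [0.673, 0.74, -0.001, 0.0]
contact_force: [0.4, 0.1, -0.1]
opening: 0.002
```

```bash
python3 - <<'E'
from h import *
plan([])
a=env.snapshot("top")[150:320,190:420];b=env.snapshot("scene")[180:350,250:480]
cv2.imwrite("pics/both5.png",np.vstack([cv2.resize(a,(400,296),interpolation=3),cv2.resize(b,(400,296),interpolation=3)]))
i=cv2.imread("pics/both5.png")
cv2.imwrite("pics/both5.png",np.hstack([i[:296],i[296:]]))
E
```

```text
t 16.85 tcp [496.2 282.  175.1] F [ 0.4  0.1 -0.1] open 0.0
```

View pics/both5.png

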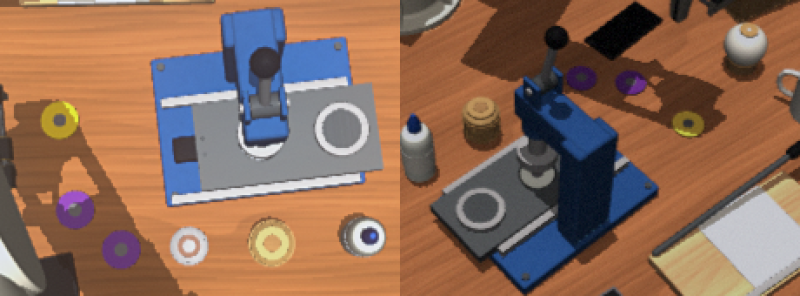

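The slide is fully in and the white back is under the head (left half (260,145), right half (538,178)). The lever is up, the other things haven't moved, and the hand is clear. I'm handing it in.

```bash
python3 -c "
from bench import env
print(env.finish_job(), env.get_obs()['t'])"
```

```text
the job is handed in; nothing more can be done
the job is handed in; nothing more can be done
```

The badge back lies in the recess and the slide is at its stop with the recess under the press head. I handed the job in just after 16.9 s on the robot's clock, with no verdict reported.

- **Back:** I nudged the white disc with the two slightly open fingertips until it dropped into the recess. The picture put its centre about 2.7 mm off the recess centre, when a back lying home allows only 2 mm. I therefore felt for it with the shut fingertips, pressing lightly from above (1 to 4 N). Contact came at about 42.5 mm, close to the 42 mm expected for a back lying flat.
- **Slide:** I pushed it by the end face of the tab, at about 4 to 6 N, until the force rose to 21 N with almost no further travel.
- **Final check:** the last pictures, taken after the hand was clear, show the back under the head, the lever up and the other things where they were. The force reading was near zero. The head hides part of the back from above.

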